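Transfer wheel-nut sockets to the other tray in reverse order

ROBOT

A 6-joint arm with a two-finger parallel gripper is mounted at the origin on the work surface. World frame = base frame: x ahead of the robot, y to its left, z up, the work surface at z = 0. Lengths are in m, angles in rad, forces in N, time in s.
With the tool pointing down it reaches from about 0.325 to 0.9 m from the base axis. Payload 6.1 kg.
Tool frame: the origin (TCP) lies on the centre line of the jaws, within the pads' length; the fingertips stand 19 mm ahead of it and the grasp point (between the pads) is the TCP; z points along the fingers, y is the direction in which the jaws open and shut (so a half turn about z gives the same grasp; the last joint's range is limited). The gripper opens to 85 mm and grips with 20 to 120 N. Pads are 22 mm wide; open, the fingers measure 114 mm over their backs; the gripper's body (76 mm by 85 mm) begins 54 mm behind the grasp point. The pads swing forward as they close: fully open they stand 13 mm farther back than shut.
Start: joints at [-1.281, 0.22, 1.526, -0, 1.395, -0.126], TCP at [0.252, -0.572, 0.25] pointing down, gripper open.
Joint ranges: [-2.98, 2.98], [-0.91, 2.08], [0.09, 2.57], [-1.24, 4.39], [0.2, 2.65], [-2.68, 2.68]. Speed limits (rad/s): [2.57, 2.57, 3.01, 3.14, 3.14, 3.14].

INTERFACE

Orientations are given as a unit quaternion [x, y, z, w].
In Python, from workcell import robot gives the robot as it stands. The module is installed in compiled form; this text tells all that it offers.
- The arm moves only by the tool drive_tool, never from a script. Its argument "deltas" is a list of rows, each a list of 7 numbers: the shift along the world's x, y, z in cm, then the turn, a rotation vector about the world's x, y, z in degrees, then the gripper command: -1 is fully open, 1 is shut, values between are in proportion. A call has exactly 5 rows; each row is the pose to reach, as a shift and turn from the pose commanded when the call began; what a row does not reach only later rows make up. A row lasts 1/8 s, in which the tool goes at most 62.5 mm and 10.7 degrees, less where a joint would pass 70% of its speed; a pose out of reach is approached as far as the arm can. A call with a gripper value outside its range is refused whole. The fingers move at their own pace and stop on an object; "force" is the grip in N (left out, the last holds). Time passes only in rows, so rows that repeat a pose let the fingers close, or fill a call up. It gives the time, the measured TCP pose, the force and the opening at its end, in the units of the state.
- robot.sense(): the state, without advancing time (a new reading comes with each control period).
- robot.snapshot(name): name is "scene" or "top"; returns a dict with "pixels" (384x512x3 uint8, blue, green, red), "fovy" (degrees; the focal length in pixels is half the picture's height over the tangent of half this angle, whatever the lens; pixels are square), "cx", "cy" (the principal point, pixels), "R" (3x3) and "t" (3): a world point X has camera coordinates R X + t. Camera axes: x right, y down, z forward; pixel columns grow to the right and rows downward; lengths in m; the calibration is good to about 2 mm. A picture is of the moment at which its call begins. There is no depth.
- robot.sign_off(): hands the job in, once; it reports no verdict.
Trained networks look in a picture, given as the dict that the camera call returned (one of the last four; its "shot" number tells which), for a name from the list of things; names that differ only in an ending like _2 or _b are one class to them, and where a whole thing is asked for, a point or a joint stands for the part that bears it (a point fixed in the world has none). Each returns a list of dicts, best first, with "conf" (0 to 1); they miss things now and then, are a little off and sometimes report something else, mostly with a low value. They report only what shows in the picture. A call takes as long as a camera call.
- robot.find_in(picture, query): "at" ([x, y, z] in m, in world coordinates, good to about 4 mm: the middle of the surface that is visible of it).
- robot.mark_of(picture, query): "at" ([x, y, z] in m, in world coordinates, good to about 4 mm: a listed point, or the origin of a listed thing).
The state is a dict: "time_s": time; "joints": joint angles; "joint_vel": joint speeds; "effort": joint torques, N m; "eef_pos": TCP position; "eef_rot": TCP orientation; "force": force on the tool from outside, world axes, zero at the start; "wrist_torque": the same for the moment, N m; "grip_width": finger opening in m.
Only numpy, scipy, OpenCV 4.12 (cv2) and the standard library are available. Lean on these libraries where they do the work, as an engineer would, in place of code of your own. Each camera call takes 0.05 s, during which the arm holds its last target. There are 200 camera calls.

TASK

Move the four coloured wheel-nut sockets from the wooden tray into the black tray, one to a pocket, in reverse order: the socket nearest the white end of the wooden tray goes into the pocket farthest from the white end of the black tray, the next one into the pocket beside it, and so on. Leave all four standing upright on the pocket floors, and knock none of them over on the way.

Things in the scene. Friction and masses are not known exactly. Their poses are not given: they have to be found in the camera images.
- red_socket_center (a point): Centre (half-way up) of the loose red wheel-nut socket: an upright cylinder 34 mm in diameter and 85 mm tall with a red sleeve, dark steel foot and dark drive end on top; 150 to 310 g. At the start it stands in a pocket of the wooden tray, anywhere within about 6 mm of the pocket's middle, with its centre 46.5 mm above the bench. z runs up along its axis.
- yellow_socket_center (a point): Centre (half-way up) of the loose yellow wheel-nut socket: an upright cylinder 34 mm in diameter and 85 mm tall with a yellow sleeve, dark steel foot and dark drive end on top; 150 to 310 g. At the start it stands in a pocket of the wooden tray, anywhere within about 6 mm of the pocket's middle, with its centre 46.5 mm above the bench. z runs up along its axis.
- blue_socket_center (a point): Centre (half-way up) of the loose blue wheel-nut socket: an upright cylinder 34 mm in diameter and 85 mm tall with a blue sleeve, dark steel foot and dark drive end on top; 150 to 310 g. At the start it stands in a pocket of the wooden tray, anywhere within about 6 mm of the pocket's middle, with its centre 46.5 mm above the bench. z runs up along its axis.
- green_socket_center (a point): Centre (half-way up) of the loose green wheel-nut socket: an upright cylinder 34 mm in diameter and 85 mm tall with a green sleeve, dark steel foot and dark drive end on top; 150 to 310 g. At the start it stands in a pocket of the wooden tray, anywhere within about 6 mm of the pocket's middle, with its centre 46.5 mm above the bench. z runs up along its axis.
- red_tag: Fixed red colour tag, a block 20 x 40 x 22 mm high on the bench, against the long side (-x side) of the wooden tray beside the pocket in which the red socket stands at the start; it stays there and so keeps the record of the first order. Origin: centre of its underside, 45 mm from the pocket's centre line.
- yellow_tag: Fixed yellow colour tag, a block 20 x 40 x 22 mm high on the bench, against the long side (-x side) of the wooden tray beside the pocket in which the yellow socket stands at the start; it stays there and so keeps the record of the first order. Origin: centre of its underside, 45 mm from the pocket's centre line.
- blue_tag: Fixed blue colour tag, a block 20 x 40 x 22 mm high on the bench, against the long side (-x side) of the wooden tray beside the pocket in which the blue socket stands at the start; it stays there and so keeps the record of the first order. Origin: centre of its underside, 45 mm from the pocket's centre line.
- green_tag: Fixed green colour tag, a block 20 x 40 x 22 mm high on the bench, against the long side (-x side) of the wooden tray beside the pocket in which the green socket stands at the start; it stays there and so keeps the record of the first order. Origin: centre of its underside, 45 mm from the pocket's centre line.
- wood_tray: Brown wooden tray, which holds the sockets at the start: 254 mm long (own y), 68 mm wide (own x). Four open square pockets in a row, 56 mm inside, walls 6 mm thick and 22 mm high, floors 4 mm up; pocket centres at x = 0, y = -93, -31, 31, 93 mm. A white block (18 mm long, 26 mm high) stands on the +y end: the white end. Fixed to the bench, turned any way. Origin: centre of the underside, z up.
- black_tray: Black plastic tray with grey pocket floors, empty at the start: 254 mm long (own y), 68 mm wide (own x). Four open square pockets in a row, 56 mm inside, walls 6 mm thick and 22 mm high, floors 4 mm up; pocket centres at x = 0, y = -93, -31, 31, 93 mm. A white block (18 mm long, 26 mm high) stands on the +y end: the white end. Fixed to the bench, turned any way. Origin: centre of the underside, z up.

How it is judged:
By the outcome, as a careful person would: the job done as asked, in the order asked, and still so for the second after the job is handed in, with the robot touching nothing.
It also fails if it takes over 102 s, if anything falls off the work surface, if the arm or the gripper's body presses on something with over 40 N, if the wrist force passes 120 N, or if a joint passes its speed limit or range.

## Working session

There is one attempt and no reset: what is moved stays moved. The work goes in short steps, Python scripts to look and compute and a tool call to move; the robot and the scene stay as the last step left them, time stands still between calls to the robot, and variables do not carry over. Pictures are saved under pics/ and viewed, about 12 in all and at most 16, crops included, and the job is handed in when it is done.

Besides the shell and the picture viewer there is one more tool, called after "Call:" as name(argument=value, ...) on one line, values as JSON. drive_tool: Moves the arm, as the interface text tells. Its arguments: {"type":"object","properties":{"deltas":{"type":"array"},"force":{"type":"number"}},"required":["deltas"]}

```bash
mkdir -p pics
cat > h.py <<'E'
from workcell import robot
import cv2, numpy as np
C=['red','yellow','blue','green']
def proj(p,X):
    f=p['pixels'].shape[0]/2/np.tan(np.radians(p['fovy'])/2)
    c=np.array(p['R'])@np.array(X)+np.array(p['t']); return f*c[0]/c[2]+p['cx'], f*c[1]/c[2]+p['cy']
def back(p,uv,z):
    f=p['pixels'].shape[0]/2/np.tan(np.radians(p['fovy'])/2)
    R=np.array(p['R']);o=-R.T@np.array(p['t']);d=R.T@np.array([(uv[0]-p['cx'])/f,(uv[1]-p['cy'])/f,1])
    return o+d*(z-o[2])/d[2]
E
python3 - <<'E'
from h import *
for n in ['top','scene']:
    p=robot.snapshot(n); cv2.imwrite(f'pics/{n}0.png',p['pixels'])
    print(n,p['fovy'],np.round(-np.array(p['R']).T@np.array(p['t']),3))
    for q in [c+'_socket_center' for c in C]+[c+'_tag' for c in C]+['wood_tray','black_tray']:
        r=robot.mark_of(p,q)
        print(q,[(np.round(a['at'],4).tolist(),round(a['conf'],2),np.round(proj(p,a['at'])).tolist()) for a in r[:2]])
print(robot.sense())
E
```

```text
top 53.979880548286054 [ 0.517 -0.004  0.832]
red_socket_center [([0.6553, -0.1815, 0.0467], 0.79, [334.0, 152.0])]
yellow_socket_center [([0.4671, -0.2117, 0.0452], 0.68, [352.0, 241.0])]
blue_socket_center [([0.5904, -0.1981, 0.0459], 0.62, [343.0, 182.0])]
green_socket_center [([0.5314, -0.2109, 0.0482], 0.69, [351.0, 210.0]), ([0.5902, -0.1969, 0.0471], 0.34, [343.0, 182.0])]
red_tag [([0.6442, -0.136, -0.0014], 0.63, [309.0, 161.0])]
yellow_tag [([0.4597, -0.1796, 0.0001], 0.51, [332.0, 244.0])]
blue_tag [([0.5856, -0.1564, -0.0008], 0.57, [319.0, 187.0]), ([0.5645, 0.1836, 0.001], 0.52, [166.0, 201.0])]
green_tag [([0.5225, -0.1646, 0.0011], 0.73, [324.0, 215.0]), ([0.531, -0.211, 0.0461], 0.68, [351.0, 210.0])]
wood_tray [([0.5621, -0.2098, 0.0006], 0.61, [344.0, 197.0])]
black_tray [([0.5622, 0.1814, -0.0001], 0.74, [167.0, 202.0])]
scene 45.446574562112524 [1.307 0.377 0.74 ]
red_socket_center [([0.6581, -0.1784, 0.0418], 0.84, [176.0, 194.0])]
yellow_socket_center [([0.4668, -0.2197, 0.0482], 0.69, [205.0, 147.0])]
blue_socket_center [([0.5888, -0.1947, 0.047], 0.81, [187.0
[... 556 characters left out ...]
e_s': 1.1, 'joints': array([-1.28109600e+00,  2.20382086e-01,  1.52653236e+00,  3.94552700e-06,
        1.39471333e+00, -1.26079643e-01]), 'joint_vel': array([ 3.61320756e-04,  5.25214631e-05,  1.89947656e-04,  1.83747832e-03,
       -1.21589631e-04,  1.15822551e-03]), 'effort': array([ 9.46393156e-04, -4.96860445e+01, -3.89741206e+01,  3.19802894e-05,
        8.20031219e-04,  2.93876369e-06]), 'eef_pos': array([ 0.25244179, -0.57172269,  0.25029359]), 'eef_rot': array([ 9.78468662e-01,  2.06395441e-01,  5.00658876e-07, -1.76613391e-05]), 'force': array([-0.24850933,  0.05256535, -0.06375444]), 'wrist_torque': array([-0.0194253 , -0.0082407 , -0.01210001]), 'grip_width': 0.08574666104489882}
```

View pics/top0.png

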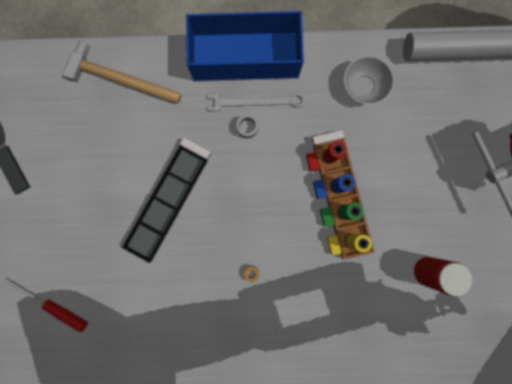

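View pics/scene0.png

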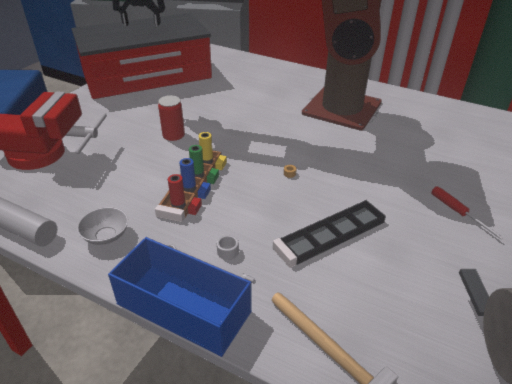

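```bash
cat >> h.py <<'E'
def ortho(p,c,half,z,s=2):
    """rectified view of plane z: s px/mm, up=+x, left=+y, centred at c, half in mm"""
    n=int(half*s); q=np.float32([[0,0],[2*n,0],[2*n,2*n],[0,2*n]])
    w=[(c[0]+(n-v)/s/1e3, c[1]+(n-u)/s/1e3) for u,v in q]
    src=np.float32([proj(p,(x,y,z)) for x,y in w])
    return cv2.warpPerspective(p['pixels'],cv2.getPerspectiveTransform(src,q),(2*n,2*n),flags=cv2.INTER_CUBIC)
def topix(c,half,X,s=2): return np.array([half*s-(X[1]-c[1])*1e3*s, half*s-(X[0]-c[0])*1e3*s])
def draw_tray(im,c,half,o,a,s=2):
    """a: world angle of own +y"""
    Y=np.array([np.cos(a),np.sin(a)]);X=np.array([Y[1],-Y[0]])
    for yc in (-.093,-.031,.031,.093):
        P=[topix(c,half,o+X*i*.028+Y*(yc+j*.028),s) for i,j in((-1,-1),(1,-1),(1,1),(-1,1))]
        cv2.polylines(im,[np.int32(np.round(P))],1,(0,255,255),1)
    P=[topix(c,half,o+X*i*.034+Y*j*.127,s) for i,j in((-1,-1),(1,-1),(1,1),(-1,1))]
    cv2.polylines(im,[np.int32(np.round(P))],1,(255,0,255),1)
E
python3 - <<'E'
from h import *
p=robot.snapshot('top')
c1,c2=(.56,-.195),(.563,.183)
A=ortho(p,c1,150,.022);B=ortho(p,c2,150,.022)
# black tray fit: dark+grey-floor region -> white-block-less rectangle
g=cv2.cvtColor(B,cv2.COLOR_BGR2GRAY); m=(g<75).astype(np.uint8)
m=cv2.morphologyEx(m,cv2.MORPH_CLOSE,np.ones((25,25)));n,l,st,ce=cv2.connectedComponentsWithStats(m)
k=1+np.argmax(st[1:,4]);cn=cv2.findContours((l==k).astype(np.uint8),0,2)[0][0]
print('black rect',cv2.minAreaRect(cn)); r=cv2.minAreaRect(cn)
u,v=r[0];print('ctr',c2[0]+(300-v)/2e3,c2[1]+(300-u)/2e3)
draw_tray(A,c1,150,np.array([.5605,-.207]),np.radians(13.)); 
cv2.imwrite('pics/a.png',A)
draw_tray(B,c2,150,np.array([.562,.183]),np.radians(-27.))
cv2.imwrite('pics/b.png',B)
T=ortho(p,c1,150,.089);cv2.imwrite('pics/t.png',T)
E
```

```text
black rect ((302.2143249511719, 307.0655212402344), (145.7738494873047, 503.7318115234375), 30.176700592041016)
ctr 0.5594672393798827 0.18189283752441407
```

View pics/a.png

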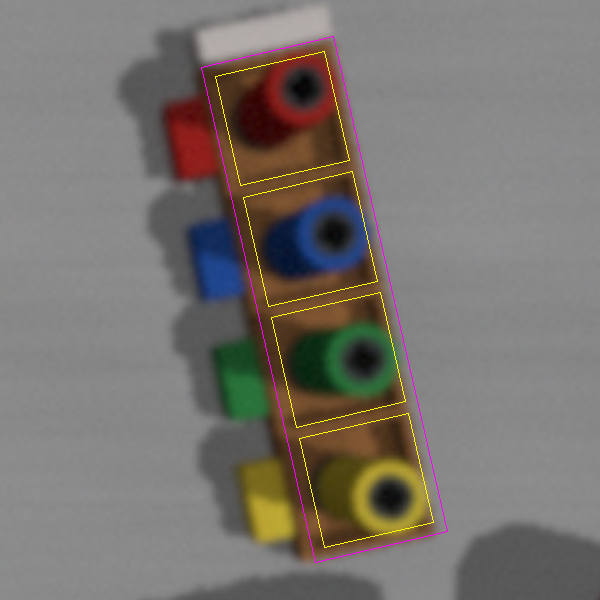

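View pics/b.png

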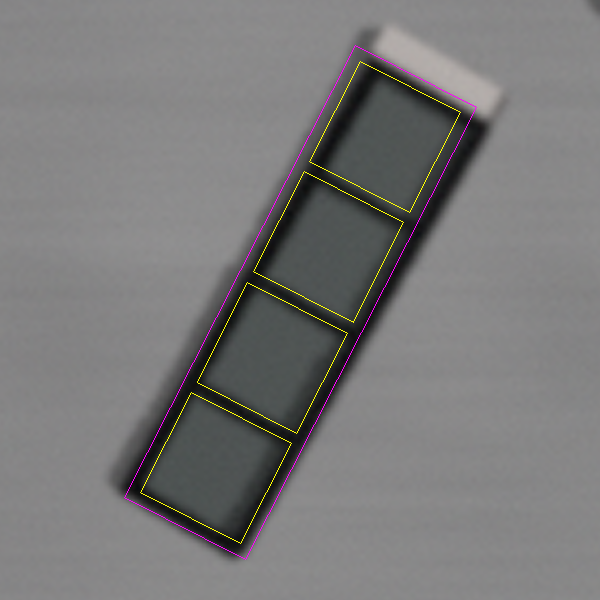

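View pics/t.png

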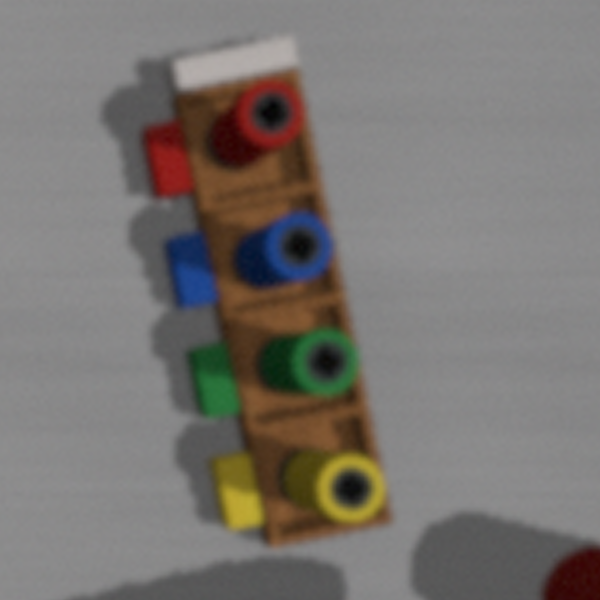

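Call:
drive_tool(deltas=[[4, 3.9, 0, 0, 0, -3, -1], [8, 7.8, 0, 0, 0, -6, -1], [12, 11.7, 0, 0, 0, -9, -1], [16, 15.6, 0, 0, 0, -12, -1], [20, 19.5, 0, 0, 0, -12, -1]], force=50)

```text
time_s: 1.78
eef_pos: [0.4536, -0.3754, 0.2505]
eef_rot: [0.995, 0.103, 0.0, 0.0]
force: [0.9, -0.7, 0.2]
grip_width: 0.0853
```

Call:
drive_tool(deltas=[[4, 3.9, 0, 0, 0, 0, -1], [8, 7.8, 0, 0, 0, 0, -1], [12, 11.7, 0, 0, 0, 0, -1], [16, 15.6, 0, 0, 0, 0, -1], [20.2, 19.6, 0, 0, 0, 0, -1]])

```text
time_s: 2.4
eef_pos: [0.6556, -0.1794, 0.2505]
eef_rot: [0.995, 0.103, 0.0, 0.0]
force: [0.7, 0.1, 0.1]
grip_width: 0.0852
```

Run:
```python
from h import *
p={**robot.snapshot('top')}; c2=(.563,.183)
B=ortho(p,c2,150,.022)
g=cv2.cvtColor(ortho(p,c2,150,.004),cv2.COLOR_BGR2GRAY)
B2=B.copy()
draw_tray(B,c2,150,np.array([.561,.181]),np.radians(-29.5))
cv2.imwrite('pics/b2.png',B)
s=robot.sense();print(s['time_s'],s['eef_pos'],s['joints'],s['force'],s['eef_rot'])
```

```text
2.45 [ 0.65957906 -0.17331061  0.25005816] [-0.37454549  0.35381457  1.3643432   0.00453125  1.4216011   0.98506011] [-2.53644579  4.70397814 -0.27091276] [ 0.9944623   0.10506607  0.00184823 -0.00156388]
```

View pics/b2.png

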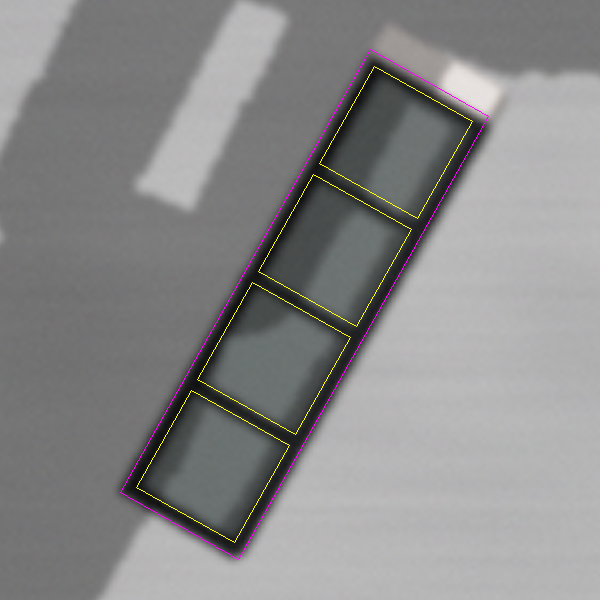

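Call:
drive_tool(deltas=[[0, 0, 0, 0, 0, 0, -1], [0, 0, -5, 0, 0, 0, -1], [0, 0, -10, 0, 0, 0, -1], [0, 0, -13, 0, 0, 0, -1], [0, 0, -14, 0, 0, 0, -1]])

```text
time_s: 3.08
eef_pos: [0.6522, -0.1813, 0.1076]
eef_rot: [0.995, 0.102, -0.002, -0.001]
force: [0.5, 0.3, 0.3]
grip_width: 0.0851
```

Call:
drive_tool(deltas=[[0, 0, -1.5, 0, 0, 0, -1], [0, 0, -3, 0, 0, 0, -1], [0, 0, -4.2, 0, 0, 0, -1], [0, 0, -5.2, 0, 0, 0, -1], [0, 0, -5.2, 0, 0, 0, -1]])

```text
time_s: 3.7
eef_pos: [0.6538, -0.1804, 0.0571]
eef_rot: [0.995, 0.103, -0.001, -0.0]
force: [-0.5, 0.4, 0.6]
grip_width: 0.0852
```

Call:
drive_tool(deltas=[[0, 0, 0, 0, 0, 0, 0], [0, 0, 0, 0, 0, 0, 0.2], [0, 0, 0, 0, 0, 0, 0.4], [0, 0, 0, 0, 0, 0, 0.7], [0, 0, 0, 0, 0, 0, 1]])

```text
time_s: 4.32
eef_pos: [0.655, -0.1808, 0.0591]
eef_rot: [0.995, 0.103, 0.001, 0.0]
force: [-0.3, 0.7, 3.9]
grip_width: 0.0327
```

Call:
drive_tool(deltas=[[0, 0, 0, 0, 0, 0, 1], [0, 0, 0, 0, 0, 0, 1], [0, 0, 1, 0, 0, 0, 1], [0, 0, 2.5, 0, 0, 0, 1], [0, 0, 4, 0, 0, 0, 1]])

```text
time_s: 4.95
eef_pos: [0.6542, -0.1807, 0.099]
eef_rot: [0.995, 0.103, -0.0, -0.0]
force: [0.5, -0.7, -2.1]
grip_width: 0.0331
```

Call:
drive_tool(deltas=[[0, 0, 4, 0, 0, 0, 1], [0, 0, 8, 0, 0, 0, 1], [-0.8, 1.8, 9, 0, 0, -3, 1], [-2.4, 5.5, 9, 0, 0, -7, 1], [-4.3, 10.1, 9, 0, 0, -12, 1]])

```text
time_s: 5.58
eef_pos: [0.6113, -0.0795, 0.1897]
eef_rot: [1.0, -0.004, 0.001, 0.0]
force: [0.3, 0.3, -3.0]
grip_width: 0.033
```

Call:
drive_tool(deltas=[[-2.2, 5.1, 0, 0, 0, -6, 1], [-4.3, 10.1, 0, 0, 0, -12, 1], [-6.5, 15.2, 0, 0, 0, -18, 1], [-8.6, 20.2, 0, 0, 0, -24, 1], [-10.4, 24.4, 0, 0, 0, -27, 1]])

```text
time_s: 6.2
eef_pos: [0.5066, 0.166, 0.1895]
eef_rot: [0.972, -0.236, 0.001, -0.0]
force: [0.1, 0.1, -3.8]
grip_width: 0.0327
```

Call:
drive_tool(deltas=[[-1.4, 3.2, 0, 0, 0, -2.5, 1], [-2.3, 5.3, 0, 0, 0, -2.5, 1], [-2.7, 6.2, 0, 0, 0, -2.5, 1], [-2.7, 6.2, 0, 0, 0, -2.5, 1], [-2.7, 6.2, 0, 0, 0, -2.5, 1]])

```text
time_s: 6.82
eef_pos: [0.4809, 0.2255, 0.1885]
eef_rot: [0.967, -0.256, 0.0, 0.0]
force: [0.8, -0.6, -3.3]
grip_width: 0.0324
```

Run:
```python
from h import *
p=robot.snapshot('scene');cv2.imwrite('pics/s1.png',p['pixels'][60:330,100:460])
s=robot.sense();print(s['time_s'],s['eef_pos'],s['joints'],s['force'],s['eef_rot'])
q=robot.snapshot('top')
for pp in (p,q): print([(a['at'],a['conf']) for a in robot.mark_of(pp,'red_socket_center')])
```

```text
6.875 [0.48092288 0.22539099 0.18841798] [ 2.89921033e-01  4.96857786e-02  1.83485401e+00 -3.33716921e-04
  1.25688842e+00  2.37990751e+00] [ 0.14464323 -0.08896786 -2.4126424 ] [ 9.66507203e-01 -2.56639426e-01  1.53006246e-04  9.24013003e-05]
[([0.4833, 0.2262, 0.1723], 0.81)]
[([0.483, 0.225, 0.1743], 0.48)]
```

View pics/s1.png

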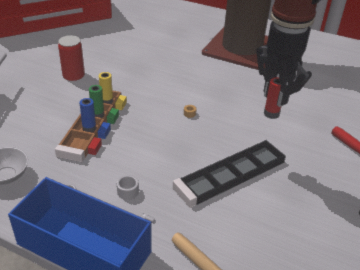

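Call:
drive_tool(deltas=[[0, 0, -3, 0, 0, 0, 1], [0, 0, -6.5, 0, 0, 0, 1], [0, 0, -9.5, 0, 0, 0, 1], [0, 0, -11.5, 0, 0, 0, 1], [0, 0, -12.3, 0, 0, 0, 1]])

```text
time_s: 7.65
eef_pos: [0.4797, 0.2256, 0.0639]
eef_rot: [0.967, -0.256, -0.001, 0.001]
force: [-0.3, -0.6, -3.1]
grip_width: 0.0328
```

Call:
drive_tool(deltas=[[0, 0, -0.2, 0, 0, 0, 1], [0, 0, -0.4, 0, 0, 0, 1], [0, 0, -0.6, 0, 0, 0, 1], [0, 0, -0.6, 0, 0, 0, 1], [0, 0, -0.6, 0, 0, 0, 1]])

```text
time_s: 8.28
eef_pos: [0.4806, 0.2263, 0.0596]
eef_rot: [0.967, -0.256, 0.0, -0.0]
force: [0.0, 0.7, -3.4]
grip_width: 0.0332
```

Call:
drive_tool(deltas=[[0, 0, -0.1, 0, 0, 0, 1], [0, 0, -0.1, 0, 0, 0, 1], [0, 0, -0.2, 0, 0, 0, 1], [0, 0, -0.2, 0, 0, 0, 1], [0, 0, -0.2, 0, 0, 0, 1]])

```text
time_s: 8.9
eef_pos: [0.4809, 0.2264, 0.059]
eef_rot: [0.967, -0.256, 0.0, -0.0]
force: [-6.9, -1.3, 13.3]
grip_width: 0.0332
```

Call:
drive_tool(deltas=[[0, 0, 0.1, 0, 0, 0, 0.2], [0, 0, 0.1, 0, 0, 0, 0], [0, 0, 0.1, 0, 0, 0, -0.5], [0, 0, 0.1, 0, 0, 0, -1], [0, 0, 0.1, 0, 0, 0, -1]])

```text
time_s: 9.52
eef_pos: [0.4804, 0.2262, 0.0582]
eef_rot: [0.967, -0.256, -0.0, 0.0]
force: [0.3, 0.6, 0.2]
grip_width: 0.0854
```

Call:
drive_tool(deltas=[[0, 0, 0.1, 0, 0, 0, -1], [0, 0, 2, 0, 0, 0, -1], [0, 0, 5, 0, 0, 0, -1], [0, 0, 9, 0, 0, 0, -1], [0, 0, 13, 0, 0, 0, -1]])

```text
time_s: 10.15
eef_pos: [0.4806, 0.2263, 0.191]
eef_rot: [0.967, -0.256, 0.001, -0.0]
force: [0.1, -0.2, 0.4]
grip_width: 0.0854
```

Run:
```python
from h import *
p=robot.snapshot('scene');cv2.imwrite('pics/s2.png',p['pixels'][60:330,100:460])
s=robot.sense();print(s['time_s'],s['eef_pos'],s['eef_rot'])
q=robot.snapshot('top')
for c in C:
  for pp in (p,q): print(c,[(np.round(a['at'],4),a['conf']) for a in robot.mark_of(pp,c+'_socket_center')[:1]])
```

```text
10.2 [0.48366883 0.22735823 0.19736822] [ 0.96666863 -0.25597758  0.00443781 -0.00274532]
red [(array([0.4855, 0.2263, 0.0414]), 0.82)]
red [(array([0.4779, 0.227 , 0.0454]), 0.57)]
yellow [(array([ 0.4707, -0.2203,  0.048 ]), 0.78)]
yellow [(array([ 0.4664, -0.2166,  0.0449]), 0.65)]
blue [(array([ 0.5901, -0.1952,  0.048 ]), 0.94)]
blue [(array([ 0.5923, -0.1983,  0.0453]), 0.69)]
green [(array([ 0.5341, -0.2062,  0.0469]), 0.8)]
green [(array([ 0.5325, -0.2081,  0.0495]), 0.79)]
```

View pics/s2.png

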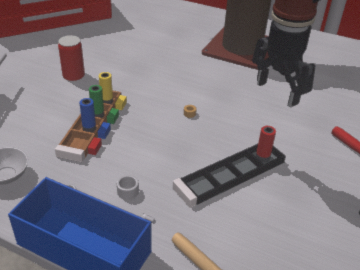

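Call:
drive_tool(deltas=[[0.7, -2.9, 0, 0, 0, 5, -1], [2, -7.7, 0, 0, 0, 11, -1], [3.3, -13.1, 0, 0, 0, 17, -1], [4.7, -18.4, 0, 0, 0, 23, -1], [6.1, -23.7, 0, 0, 0, 29, -1]])

```text
time_s: 11.28
eef_pos: [0.5413, -0.0124, 0.1877]
eef_rot: [1.0, -0.004, -0.0, -0.0]
force: [0.1, -0.5, -0.0]
grip_width: 0.0852
```

Call:
drive_tool(deltas=[[1.4, -5.3, 0, 0, 0, 6, -1], [2.8, -10.6, 0, 0, 0, 11, -1], [3.9, -15, 0, 0, 0, 12.5, -1], [4.6, -18, 0, 0, 0, 12.5, -1], [4.75, -18.6, 0, 0, 0, 12.5, -1]])

```text
time_s: 11.9
eef_pos: [0.5886, -0.1985, 0.1872]
eef_rot: [0.995, 0.102, -0.001, -0.0]
force: [-1.1, 1.9, 0.4]
grip_width: 0.0854
```

Call:
drive_tool(deltas=[[0, 0, 0, 0, 0, 0, -1], [0, 0, 0, 0, 0, 0, -1], [0, 0, -3, 0, 0, 0, -1], [0, 0, -6.5, 0, 0, 0, -1], [0, 0, -8, 0, 0, 0, -1]])

```text
time_s: 12.52
eef_pos: [0.5876, -0.1949, 0.1061]
eef_rot: [0.995, 0.104, -0.002, -0.001]
force: [0.3, -0.3, 0.1]
grip_width: 0.0856
```

Call:
drive_tool(deltas=[[0, 0, -1.5, 0, 0, 0, -1], [0, 0, -3, 0, 0, 0, -1], [0, 0, -4.2, 0, 0, 0, -1], [0, 0, -5, 0, 0, 0, -1], [0, 0, -5, 0, 0, 0, -1]])

```text
time_s: 13.15
eef_pos: [0.5886, -0.1966, 0.0576]
eef_rot: [0.995, 0.103, -0.0, -0.0]
force: [0.3, 0.3, 0.3]
grip_width: 0.0855
```

Call:
drive_tool(deltas=[[0, 0, 0, 0, 0, 0, 0], [0, 0, 0, 0, 0, 0, 0.2], [0, 0, 0, 0, 0, 0, 0.4], [0, 0, 0, 0, 0, 0, 0.7], [0, 0, 0, 0, 0, 0, 1]])

```text
time_s: 13.78
eef_pos: [0.5893, -0.1967, 0.0589]
eef_rot: [0.995, 0.103, 0.0, 0.0]
force: [-1.6, 1.4, 5.1]
grip_width: 0.0326
```

Call:
drive_tool(deltas=[[0, 0, 0, 0, 0, 0, 1], [0, 0, 0, 0, 0, 0, 1], [0, 0, 1, 0, 0, 0, 1], [0, 0, 2.5, 0, 0, 0, 1], [0, 0, 4, 0, 0, 0, 1]])

```text
time_s: 14.4
eef_pos: [0.589, -0.1969, 0.0994]
eef_rot: [0.995, 0.103, 0.0, 0.0]
force: [-0.5, -0.9, -2.2]
grip_width: 0.033
```

Call:
drive_tool(deltas=[[0, 0, 4, 0, 0, 0, 1], [0, 0, 8, 0, 0, 0, 1], [-0.3, 2, 9, 0, 0, -3, 1], [-0.8, 5.9, 9, 0, 0, -7, 1], [-1.5, 10.9, 9, 0, 0, -12, 1]])

```text
time_s: 15.02
eef_pos: [0.5742, -0.0876, 0.1898]
eef_rot: [1.0, -0.004, 0.001, 0.0]
force: [0.0, 0.5, -1.8]
grip_width: 0.0326
```

Call:
drive_tool(deltas=[[-0.8, 5.4, 0, 0, 0, -6, 1], [-1.5, 10.9, 0, 0, 0, -12, 1], [-2.3, 16.3, 0, 0, 0, -18, 1], [-3, 21.3, 0, 0, 0, -24, 1], [-3.5, 25.2, 0, 0, 0, -27, 1]])

```text
time_s: 15.65
eef_pos: [0.5386, 0.1663, 0.1896]
eef_rot: [0.972, -0.236, 0.001, -0.0]
force: [0.2, 0.3, -1.7]
grip_width: 0.0331
```

Call:
drive_tool(deltas=[[-0.4, 2.4, 0, 0, 0, -2.5, 1], [-0.5, 3.2, 0, 0, 0, -2.5, 1], [-0.5, 3.2, 0, 0, 0, -2.5, 1], [-0.5, 3.2, 0, 0, 0, -2.5, 1], [-0.5, 3.2, -1, 0, 0, -2.5, 1]])

```text
time_s: 16.27
eef_pos: [0.5349, 0.1954, 0.1789]
eef_rot: [0.967, -0.257, 0.001, -0.0]
force: [-0.7, -0.0, -2.4]
grip_width: 0.0335
```

Call:
drive_tool(deltas=[[0, 0, -3, 0, 0, 0, 1], [0, 0, -6.5, 0, 0, 0, 1], [0, 0, -9.5, 0, 0, 0, 1], [0, 0, -11, 0, 0, 0, 1], [0, 0, -11.5, 0, 0, 0, 1]])

```text
time_s: 16.9
eef_pos: [0.5335, 0.1958, 0.0622]
eef_rot: [0.967, -0.256, -0.001, 0.0]
force: [-0.3, -0.3, -1.2]
grip_width: 0.0331
```

Call:
drive_tool(deltas=[[0, 0, -0.1, 0, 0, 0, 1], [0, 0, -0.2, 0, 0, 0, 1], [0, 0, -0.3, 0, 0, 0, 1], [0, 0, -0.4, 0, 0, 0, 1], [0, 0, -0.4, 0, 0, 0, 1]])

```text
time_s: 17.52
eef_pos: [0.534, 0.1963, 0.0594]
eef_rot: [0.967, -0.256, 0.0, -0.0]
force: [0.4, -0.1, -1.7]
grip_width: 0.0331
```

Call:
drive_tool(deltas=[[0, 0, -0.05, 0, 0, 0, 1], [0, 0, -0.1, 0, 0, 0, 1], [0, 0, -0.15, 0, 0, 0, 1], [0, 0, -0.15, 0, 0, 0, 1], [0, 0, -0.15, 0, 0, 0, 1]])

```text
time_s: 18.15
eef_pos: [0.5342, 0.1963, 0.0588]
eef_rot: [0.967, -0.256, 0.0, 0.0]
force: [-3.1, -0.7, 7.6]
grip_width: 0.0327
```

Call:
drive_tool(deltas=[[0, 0, 0.05, 0, 0, 0, 0.2], [0, 0, 0.05, 0, 0, 0, 0], [0, 0, 0.05, 0, 0, 0, -0.5], [0, 0, 0.05, 0, 0, 0, -1], [0, 0, 0.05, 0, 0, 0, -1]])

```text
time_s: 18.77
eef_pos: [0.5339, 0.1962, 0.0582]
eef_rot: [0.967, -0.256, -0.0, 0.0]
force: [-0.1, -1.3, 0.1]
grip_width: 0.0851
```

Call:
drive_tool(deltas=[[0, 0, 0.1, 0, 0, 0, -1], [0, 0, 2, 0, 0, 0, -1], [0, 0, 5, 0, 0, 0, -1], [0, 0, 9, 0, 0, 0, -1], [0, 0, 13, 0, 0, 0, -1]])

```text
time_s: 19.4
eef_pos: [0.5341, 0.1963, 0.191]
eef_rot: [0.967, -0.256, 0.001, -0.0]
force: [-0.0, 0.5, 0.1]
grip_width: 0.0853
```

Run:
```python
from h import *
p=robot.snapshot('scene');cv2.imwrite('pics/s3.png',p['pixels'][60:330,100:460])
s=robot.sense();print(s['time_s'],s['eef_pos'],s['eef_rot'])
q=robot.snapshot('top')
for c in C:
  for pp in (p,q): print(c,[(np.round(a['at'],4),a['conf']) for a in robot.mark_of(pp,c+'_socket_center')[:1]])
```

```text
19.45 [0.53721533 0.19708205 0.1976295 ] [ 0.96666618 -0.25598611  0.00467284 -0.00240239]
red [(array([0.4838, 0.2255, 0.0418]), 0.64)]
red [(array([0.479 , 0.2287, 0.0462]), 0.83)]
yellow [(array([ 0.4693, -0.2205,  0.0472]), 0.79)]
yellow []
blue [(array([0.5367, 0.1987, 0.0476]), 0.62)]
blue [(array([0.5384, 0.1945, 0.0451]), 0.53)]
green [(array([ 0.5303, -0.2076,  0.0475]), 0.7)]
green [(array([ 0.5328, -0.2114,  0.0461]), 0.76)]
```

View pics/s3.png

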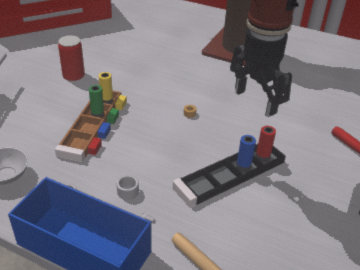

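Call:
drive_tool(deltas=[[0, -3, 0, 0, 0, 5, -1], [0, -8, 0, 0, 0, 11, -1], [-0.1, -13.5, 0, 0, 0, 17, -1], [-0.2, -19, 0, 0, 0, 23, -1], [-0.2, -24.5, 0, 0, 0, 29, -1]])

```text
time_s: 20.52
eef_pos: [0.5314, -0.0503, 0.1877]
eef_rot: [1.0, -0.004, -0.0, -0.0]
force: [0.8, -0.0, 0.2]
grip_width: 0.0852
```

Call:
drive_tool(deltas=[[-0.1, -5.5, 0, 0, 0, 6, -1], [-0.1, -10.5, 0, 0, 0, 11, -1], [-0.1, -14, 0, 0, 0, 12.5, -1], [-0.1, -15.7, 0, 0, 0, 12.5, -1], [-0.1, -16, 0, 0, 0, 12.5, -1]])

```text
time_s: 21.15
eef_pos: [0.5307, -0.209, 0.1878]
eef_rot: [0.995, 0.102, -0.0, -0.0]
force: [-0.2, -0.4, 0.5]
grip_width: 0.0857
```

Call:
drive_tool(deltas=[[0, 0, 0, 0, 0, 0, -1], [0, 0, 0, 0, 0, 0, -1], [0, 0, -3, 0, 0, 0, -1], [0, 0, -6.5, 0, 0, 0, -1], [0, 0, -8, 0, 0, 0, -1]])

```text
time_s: 21.78
eef_pos: [0.5299, -0.2071, 0.1062]
eef_rot: [0.995, 0.104, -0.001, -0.001]
force: [0.5, -0.2, -0.1]
grip_width: 0.0852
```

Call:
drive_tool(deltas=[[0, 0, -1.5, 0, 0, 0, -1], [0, 0, -3, 0, 0, 0, -1], [0, 0, -4.2, 0, 0, 0, -1], [0, 0, -5, 0, 0, 0, -1], [0, 0, -5, 0, 0, 0, -1]])

```text
time_s: 22.4
eef_pos: [0.5306, -0.2086, 0.0577]
eef_rot: [0.995, 0.103, -0.0, -0.0]
force: [-0.3, 0.6, 0.1]
grip_width: 0.0858
```

Call:
drive_tool(deltas=[[0, 0, 0, 0, 0, 0, 0], [0, 0, 0, 0, 0, 0, 0.2], [0, 0, 0, 0, 0, 0, 0.4], [0, 0, 0, 0, 0, 0, 0.7], [0, 0, 0, 0, 0, 0, 1]])

```text
time_s: 23.02
eef_pos: [0.5313, -0.2089, 0.0589]
eef_rot: [0.995, 0.103, 0.0, 0.0]
force: [-0.7, 1.0, 4.4]
grip_width: 0.033
```

Call:
drive_tool(deltas=[[0, 0, 0, 0, 0, 0, 1], [0, 0, 0, 0, 0, 0, 1], [0, 0, 1, 0, 0, 0, 1], [0, 0, 2.5, 0, 0, 0, 1], [0, 0, 4, 0, 0, 0, 1]])

```text
time_s: 23.65
eef_pos: [0.531, -0.2088, 0.0993]
eef_rot: [0.995, 0.103, 0.0, 0.0]
force: [-0.0, -0.2, -1.2]
grip_width: 0.0328
```

Call:
drive_tool(deltas=[[0, 0, 4, 0, 0, 0, 1], [0, 0, 8, 0, 0, 0, 1], [0.3, 2, 9, 0, 0, -3, 1], [0.9, 5.9, 9, 0, 0, -7, 1], [1.6, 10.9, 9, 0, 0, -12, 1]])

```text
time_s: 24.28
eef_pos: [0.5473, -0.0995, 0.1898]
eef_rot: [1.0, -0.004, 0.001, 0.0]
force: [0.9, 0.1, -2.0]
grip_width: 0.033
```

Call:
drive_tool(deltas=[[0.8, 5.4, 0, 0, 0, -6, 1], [1.6, 10.9, 0, 0, 0, -12, 1], [2.4, 16.3, 0, 0, 0, -18, 1], [3.1, 20.8, 0, 0, 0, -24, 1], [3.6, 24, 0, 0, 0, -27, 1]])

```text
time_s: 24.9
eef_pos: [0.5831, 0.1425, 0.1895]
eef_rot: [0.972, -0.235, 0.001, -0.0]
force: [0.5, -1.2, -1.8]
grip_width: 0.033
```

Call:
drive_tool(deltas=[[0.4, 2, 0, 0, 0, -2.5, 1], [0.5, 2.5, 0, 0, 0, -2.5, 1], [0.5, 2.5, 0, 0, 0, -2.5, 1], [0.5, 2.5, 0, 0, 0, -2.5, 1], [0.5, 2.5, -1, 0, 0, -2.5, 1]])

```text
time_s: 25.52
eef_pos: [0.5887, 0.1645, 0.1791]
eef_rot: [0.967, -0.257, 0.001, -0.0]
force: [0.0, -0.6, -1.2]
grip_width: 0.033
```

Call:
drive_tool(deltas=[[0, 0, -3, 0, 0, 0, 1], [0, 0, -6.5, 0, 0, 0, 1], [0, 0, -9.5, 0, 0, 0, 1], [0, 0, -11, 0, 0, 0, 1], [0, 0, -11.5, 0, 0, 0, 1]])

```text
time_s: 26.15
eef_pos: [0.5874, 0.1649, 0.0622]
eef_rot: [0.967, -0.256, -0.001, 0.0]
force: [0.5, 0.1, -1.5]
grip_width: 0.0329
```

Call:
drive_tool(deltas=[[0, 0, -0.1, 0, 0, 0, 1], [0, 0, -0.2, 0, 0, 0, 1], [0, 0, -0.3, 0, 0, 0, 1], [0, 0, -0.4, 0, 0, 0, 1], [0, 0, -0.4, 0, 0, 0, 1]])

```text
time_s: 26.78
eef_pos: [0.5879, 0.1653, 0.0593]
eef_rot: [0.967, -0.256, 0.0, -0.0]
force: [0.0, 0.3, -2.8]
grip_width: 0.0328
```

Call:
drive_tool(deltas=[[0, 0, -0.05, 0, 0, 0, 1], [0, 0, -0.1, 0, 0, 0, 1], [0, 0, -0.15, 0, 0, 0, 1], [0, 0, -0.15, 0, 0, 0, 1], [0, 0, -0.15, 0, 0, 0, 1]])

```text
time_s: 27.4
eef_pos: [0.5882, 0.1653, 0.0589]
eef_rot: [0.967, -0.256, 0.0, 0.0]
force: [-3.1, -0.7, 7.1]
grip_width: 0.0329
```

Call:
drive_tool(deltas=[[0, 0, 0.05, 0, 0, 0, 0.2], [0, 0, 0.05, 0, 0, 0, 0], [0, 0, 0.05, 0, 0, 0, -0.5], [0, 0, 0.05, 0, 0, 0, -1], [0, 0, 0.05, 0, 0, 0, -1]])

```text
time_s: 28.02
eef_pos: [0.5879, 0.1652, 0.0582]
eef_rot: [0.967, -0.256, -0.0, 0.0]
force: [-0.0, 0.0, 0.1]
grip_width: 0.0852
```

Call:
drive_tool(deltas=[[0, 0, 0.1, 0, 0, 0, -1], [0, 0, 2, 0, 0, 0, -1], [0, 0, 5, 0, 0, 0, -1], [0, 0, 9, 0, 0, 0, -1], [0, 0, 13, 0, 0, 0, -1]])

```text
time_s: 28.65
eef_pos: [0.5881, 0.1653, 0.1911]
eef_rot: [0.967, -0.256, 0.001, -0.0]
force: [-0.2, 0.7, -1.0]
grip_width: 0.0857
```

Run:
```python
from h import *
p=robot.snapshot('scene');cv2.imwrite('pics/s4.png',p['pixels'][60:330,100:460])
q=robot.snapshot('top')
for c in C:
  for pp in (p,q): print(c,[(np.round(a['at'],4),a['conf']) for a in robot.mark_of(pp,c+'_socket_center')[:1]])
```

```text
red [(array([0.4836, 0.2287, 0.0412]), 0.88)]
red [(array([0.4775, 0.2277, 0.048 ]), 0.76)]
yellow [(array([ 0.4692, -0.2221,  0.0478]), 0.9)]
yellow [(array([ 0.4665, -0.2159,  0.0453]), 0.72)]
blue [(array([0.5359, 0.1961, 0.0463]), 0.66)]
blue [(array([0.5357, 0.1945, 0.0477]), 0.56)]
green [(array([0.5924, 0.167 , 0.0465]), 0.89)]
green [(array([0.5867, 0.1636, 0.0485]), 0.43)]
```

View pics/s4.png

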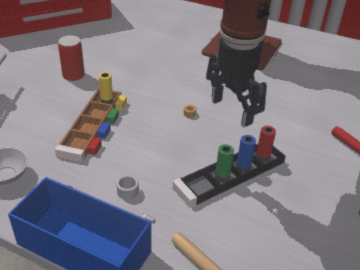

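Call:
drive_tool(deltas=[[-0.9, -2.9, 0, 0, 0, 5, -1], [-2.4, -7.6, 0, 0, 0, 11, -1], [-4, -12.9, 0, 0, 0, 17, -1], [-5.7, -18.1, 0, 0, 0, 23, -1], [-7.3, -23.4, 0, 0, 0, 29, -1]])

```text
time_s: 29.78
eef_pos: [0.514, -0.0701, 0.1878]
eef_rot: [1.0, -0.004, -0.0, -0.0]
force: [0.2, 0.3, -0.6]
grip_width: 0.0855
```

Call:
drive_tool(deltas=[[-1.6, -5.2, 0, 0, 0, 6, -1], [-3.1, -10, 0, 0, 0, 11, -1], [-4.2, -13.4, 0, 0, 0, 12.5, -1], [-4.7, -14.9, 0, 0, 0, 12.5, -1], [-4.75, -15.1, 0, 0, 0, 12.5, -1]])

```text
time_s: 30.4
eef_pos: [0.4671, -0.22, 0.1879]
eef_rot: [0.995, 0.102, -0.0, -0.0]
force: [-0.2, -0.4, 0.5]
grip_width: 0.0853
```

Call:
drive_tool(deltas=[[0, 0, 0, 0, 0, 0, -1], [0, 0, 0, 0, 0, 0, -1], [0, 0, -3, 0, 0, 0, -1], [0, 0, -6.5, 0, 0, 0, -1], [0, 0, -8, 0, 0, 0, -1]])

```text
time_s: 31.02
eef_pos: [0.4666, -0.2182, 0.1063]
eef_rot: [0.995, 0.104, -0.001, -0.001]
force: [-1.1, -0.4, -0.4]
grip_width: 0.0853
```

Call:
drive_tool(deltas=[[0, 0, -1.5, 0, 0, 0, -1], [0, 0, -3, 0, 0, 0, -1], [0, 0, -4.2, 0, 0, 0, -1], [0, 0, -5, 0, 0, 0, -1], [0, 0, -5, 0, 0, 0, -1]])

```text
time_s: 31.65
eef_pos: [0.4671, -0.2196, 0.0577]
eef_rot: [0.995, 0.103, -0.0, -0.0]
force: [-0.2, -0.0, -0.1]
grip_width: 0.0854
```

Call:
drive_tool(deltas=[[0, 0, 0, 0, 0, 0, 0], [0, 0, 0, 0, 0, 0, 0.2], [0, 0, 0, 0, 0, 0, 0.4], [0, 0, 0, 0, 0, 0, 0.7], [0, 0, 0, 0, 0, 0, 1]])

```text
time_s: 32.28
eef_pos: [0.4678, -0.22, 0.0588]
eef_rot: [0.995, 0.103, 0.0, 0.0]
force: [-0.8, 0.0, 4.6]
grip_width: 0.0332
```

Call:
drive_tool(deltas=[[0, 0, 0, 0, 0, 0, 1], [0, 0, 0, 0, 0, 0, 1], [0, 0, 1, 0, 0, 0, 1], [0, 0, 2.5, 0, 0, 0, 1], [0, 0, 4, 0, 0, 0, 1]])

```text
time_s: 32.9
eef_pos: [0.4675, -0.2198, 0.0994]
eef_rot: [0.995, 0.103, 0.0, 0.0]
force: [0.7, -1.0, -1.7]
grip_width: 0.0326
```

Call:
drive_tool(deltas=[[0, 0, 4, 0, 0, 0, 1], [0, 0, 8, 0, 0, 0, 1], [0.9, 1.8, 9, 0, 0, -3, 1], [2.6, 5.4, 9, 0, 0, -7, 1], [4.9, 9.9, 9, 0, 0, -12, 1]])

```text
time_s: 33.52
eef_pos: [0.517, -0.1205, 0.1899]
eef_rot: [1.0, -0.004, 0.001, 0.0]
force: [0.1, -1.1, -2.5]
grip_width: 0.033
```

Call:
drive_tool(deltas=[[2.4, 4.9, 0, 0, 0, -6, 1], [4.9, 9.9, 0, 0, 0, -12, 1], [7.3, 14.8, 0, 0, 0, -18, 1], [9.5, 19.3, 0, 0, 0, -24, 1], [11.2, 22.9, 0, 0, 0, -27, 1]])

```text
time_s: 34.15
eef_pos: [0.6291, 0.1103, 0.1894]
eef_rot: [0.972, -0.236, 0.0, -0.0]
force: [0.2, -0.4, -1.6]
grip_width: 0.0328
```

Call:
drive_tool(deltas=[[1.1, 2.2, 0, 0, 0, -2.5, 1], [1.35, 2.7, 0, 0, 0, -2.5, 1], [1.35, 2.7, 0, 0, 0, -2.5, 1], [1.35, 2.7, 0, 0, 0, -2.5, 1], [1.35, 2.7, -1, 0, 0, -2.5, 1]])

```text
time_s: 34.78
eef_pos: [0.6425, 0.1343, 0.1792]
eef_rot: [0.967, -0.257, 0.001, -0.0]
force: [-0.1, 0.3, -2.0]
grip_width: 0.033
```

Call:
drive_tool(deltas=[[0, 0, -3, 0, 0, 0, 1], [0, 0, -6.5, 0, 0, 0, 1], [0, 0, -9.5, 0, 0, 0, 1], [0, 0, -11, 0, 0, 0, 1], [0, 0, -11.5, 0, 0, 0, 1]])

```text
time_s: 35.4
eef_pos: [0.6413, 0.1349, 0.0622]
eef_rot: [0.967, -0.256, -0.001, 0.0]
force: [0.4, -0.5, -2.6]
grip_width: 0.0334
```

Call:
drive_tool(deltas=[[0, 0, -0.1, 0, 0, 0, 1], [0, 0, -0.2, 0, 0, 0, 1], [0, 0, -0.3, 0, 0, 0, 1], [0, 0, -0.4, 0, 0, 0, 1], [0, 0, -0.4, 0, 0, 0, 1]])

```text
time_s: 36.02
eef_pos: [0.6419, 0.1353, 0.0594]
eef_rot: [0.967, -0.256, 0.0, -0.0]
force: [-0.1, -0.6, -1.5]
grip_width: 0.033
```

Call:
drive_tool(deltas=[[0, 0, -0.05, 0, 0, 0, 1], [0, 0, -0.1, 0, 0, 0, 1], [0, 0, -0.15, 0, 0, 0, 1], [0, 0, -0.15, 0, 0, 0, 1], [0, 0, -0.15, 0, 0, 0, 1]])

```text
time_s: 36.65
eef_pos: [0.6421, 0.1352, 0.0589]
eef_rot: [0.967, -0.256, 0.0, 0.0]
force: [-4.0, -1.5, 6.6]
grip_width: 0.0327
```

Release, rise, and pull aside for a clear final look.

Call:
drive_tool(deltas=[[0, 0, 0.05, 0, 0, 0, 0.2], [0, 0, 0.05, 0, 0, 0, 0], [0, 0, 0.05, 0, 0, 0, -0.5], [0, 0, 0.05, 0, 0, 0, -1], [0, 0, 0.05, 0, 0, 0, -1]])

```text
time_s: 37.28
eef_pos: [0.6419, 0.1353, 0.0582]
eef_rot: [0.967, -0.256, -0.0, 0.0]
force: [0.0, 0.8, -0.0]
grip_width: 0.0852
```

Call:
drive_tool(deltas=[[0, 0, 0.1, 0, 0, 0, -1], [0, 0, 2, 0, 0, 0, -1], [0, 0, 5, 0, 0, 0, -1], [0, 0, 9, 0, 0, 0, -1], [0, 0, 13, 0, 0, 0, -1]])

```text
time_s: 37.9
eef_pos: [0.6421, 0.1353, 0.1911]
eef_rot: [0.967, -0.256, 0.001, -0.0]
force: [0.5, 0.8, 1.1]
grip_width: 0.0853
```

Call:
drive_tool(deltas=[[-1, -3, 1, 0, 0, 5, -1], [-3, -8, 1, 0, 0, 10, -1], [-5, -13, 1, 0, 0, 15, -1], [-6, -17, 1, 0, 0, 20, -1], [-6, -18, 1, 0, 0, 20, -1]])

```text
time_s: 38.52
eef_pos: [0.5818, -0.0471, 0.2001]
eef_rot: [0.996, -0.086, 0.001, 0.0]
force: [0.3, -0.0, 0.0]
grip_width: 0.0856
```

Run:
```python
from h import *
p=robot.snapshot('scene')
q=robot.snapshot('top')
for c in C:
  for pp in (p,q): print(c,[(np.round(a['at'],4),a['conf']) for a in robot.mark_of(pp,c+'_socket_center')[:1]])
B=ortho(q,(.563,.183),150,.022); draw_tray(B,(.563,.183),150,np.array([.561,.181]),np.radians(-29.5))
S=cv2.resize(p['pixels'][150:300,230:430],(0,0),fx=2,fy=2)
cv2.imwrite('pics/f.png',np.hstack([cv2.resize(B,(400,400)),cv2.copyMakeBorder(S,0,100,0,0,0)]))
```

```text
red [(array([0.484 , 0.2271, 0.0441]), 0.62)]
red [(array([0.4778, 0.2267, 0.0459]), 0.86)]
yellow [(array([0.6439, 0.1348, 0.043 ]), 0.59)]
yellow [(array([0.64  , 0.1383, 0.0466]), 0.73)]
blue [(array([0.5348, 0.1979, 0.0471]), 0.94)]
blue [(array([0.5358, 0.1955, 0.047 ]), 0.69)]
green [(array([0.5902, 0.1687, 0.0466]), 0.62)]
green [(array([0.5896, 0.1635, 0.0487]), 0.83)]
```

View pics/f.png

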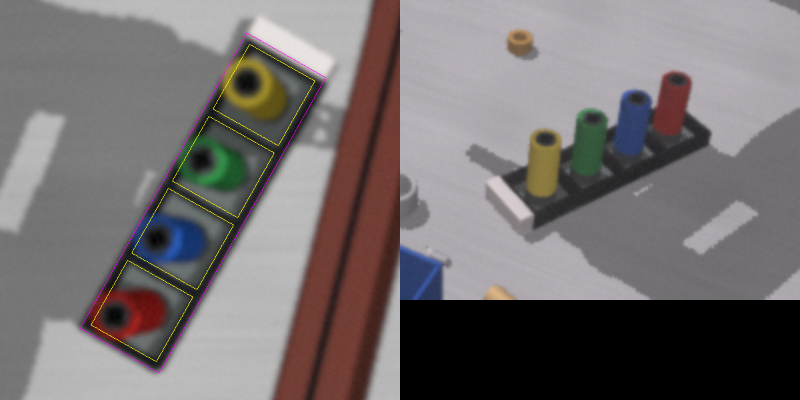

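The last picture shows all four sockets upright in the black tray. From the white end they run yellow (250,85), green (205,165), blue (160,240) and red (120,315). The arm is clear of them.

```bash
python3 -c "
from workcell import robot
print(robot.sense()['time_s']);print(robot.sign_off())"
```

```text
39.025
the job is handed in; nothing more can be done
None
```

All four sockets are in the black tray, one to a pocket and in reverse order: from the white end, yellow, green, blue, red. In the wooden tray the order from its white end was red, blue, green, yellow. I handed the job in at 39.0 s of the 102 s allowed.

- **Final position check:** both cameras showed all four standing upright. The networks put their centres within about 5 mm of the pocket centres, with heights of 43 to 49 mm against the nominal 46.5 mm. The two views disagreed by up to about 6 mm, which is inside the 11 mm margin.
- **Forces:** nothing was knocked over. The highest force I saw was about 16 N, when the red socket touched the pocket floor. Force was only reported at the end of each move call.
- **Failed or inconsistent checks:** the top view missed the yellow socket once midway, but the scene view still had it. My first guess for the black tray's angle was about 2.5° off, and I corrected it against the picture before the first placing.

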